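# Bring a ladder's levelling foot back one hole and hold its lock pin home

### The job

One foot of this ladder is still set one hole longer than the other: pull that leg's red lock knob up until its pin is clear, slide the foot one hole in towards the ladder so that it stands level with the other foot, and lower the pin into that hole. Press the knob fully home and finish still holding it pressed down there, so that I can fit the keeper clip: left alone, it springs back up a few millimetres. Leave the other foot and its lock, and everything lying about on the bench, as they are.

Things in the scene. Friction and masses are not known exactly. Their poses are not given: they have to be found in the camera images.
- ladder: lower end of an aluminium ladder lying flat on the bench, fixed: two stiles 30 mm wide, 65 mm high, 340 mm apart, joined by rungs. Origin: on the bench, midway between the lower ends of the stiles. x runs along the ladder away from its feet (and from the robot, give or take its yaw), y across, z up. A levelling leg leaves the black collar of each stile towards -x, at y = +170 and -170 mm.
- long_leg: fixed tube of the leg that is set one hole too long (its foot reaches nearer the robot): 26 mm wide, 235 mm out of the stile, top face 58.5 mm above the bench with 13 mm holes 40 mm apart, the next one showing between sleeve and stile. Origin on the bench under the stile's end; axes as the ladder's. Which side of the ladder it is on varies.
- long_knob: red ribbed pull knob of the too-long leg's lock plunger: upright cylinder 30 mm across, 28 mm high. Origin: its centre, 98.5 mm above the bench with the pin fully home (103.5 mm as left alone). It moves with pin and sleeve. Under it a steel barrel 19 mm and a nut 25 mm across stand on the sleeve, whose top is 62.5 mm above the bench; the space beside the knob is free.
- long_foot (a point): middle of the sole of the too-long leg's foot, 32.5 mm above the bench: black rubber, 84 mm wide, 62 mm high, on the end of a grey sleeve 34 mm wide and 130 mm long that slides over the tube. The plunger stands on the sleeve 146 mm from this sole and 30 mm from the sleeve's other end.
- long_slide (a joint): place of the too-long leg's sleeve along its tube (m): 0 at the start, growing as it is slid in towards the ladder (along the ladder's +x). The next hole inwards is at 0.040, where this foot is level with the other. It moves only with the pin clear of its hole, and then rubs with about 4 N.
- long_pin (a joint): height of that leg's lock pin above fully home (m): 0 home, 0.020 upper stop. Left alone it stands at about 0.005, still in its hole: a rubber ring under the knob lifts it. Above 0.012 the pin (10 mm thick, round tip) is clear of the hole. Spring of 600 N/m about 0.005: about 3 N of push keeps it home, 9 N of pull holds it at the upper stop.
- short_knob: the same red knob on the other leg, which is set right and serves as the reference; same shape and origin
- short_foot (a point): middle of the sole of the other leg's foot: same shape as long_foot. At the start it is 40 mm further in along the ladder's x than long_foot
- short_slide (a joint): sleeve of the other leg along its tube (m): 0 at the start, to be left there
- short_pin (a joint): lock pin of the other leg (m): as long_pin; it rests at about 0.005, to be left there
- wrench: bystander, loose: combination wrench 180 mm long lying between the legs; origin at its underside's middle
- tape_roll: bystander, loose: grey roll of tape, 90 mm across and 48 mm high, flat outside the ladder; origin at its underside's middle
- clip: bystander, loose: small U-shaped brass wire clip, 60 by 26 mm, 6 mm thick, lying between the legs; origin at its underside's middle
- oil_can: bystander, loose: blue and red spray can, 54 mm across and 120 mm high, upright outside the ladder; origin at its underside's middle
- bolt_jar: bystander, loose: glass jar with a yellow cap, 68 mm across and 85 mm high, upright between the legs; origin at its underside's middle
- hammer: bystander, loose: hammer 300 mm long lying outside the ladder; origin at its underside's middle

How it is judged:
On the way, in this order (a step that is already met when the one before it is completed fails the run):
1. the lock pin of the too-long leg is pulled clear of its hole (value of joint long_pin above 0.0125 m), for 0.1 s.
2. its foot stands at the next hole towards the ladder, with the pin lowered into that hole (value of joint long_slide between 0.0365 and 0.0435 m and value of joint long_pin below 0.0085 m), for 0.1 s.
At the end, for the whole second after the job is handed in: The too-long foot stands one hole further in (40 mm, within 3.5 mm), level with the other; its pin is within 2 mm of fully home in that hole and the fingers still hold the knob down (more than 1.5 N on it); the other foot is within 4 mm of where it was with its pin in its hole (value of joint long_slide between 0.0365 and 0.0435 m and value of joint long_pin below 0.002 m and contact force between the fingers and long_knob above 1.5 N and value of joint short_slide between -0.004 and 0.004 m and value of joint short_pin below 0.009 m); the arm keeps its last pose, push and grip.
It fails at once if the other foot's lock is pulled or its sleeve shifted (value of joint short_pin above 0.011 m or value of joint short_slide above 0.006 m or value of joint short_slide below -0.006 m).
It fails at once if a thing lying about on the bench is shifted by more than 30 mm (distance of any of wrench, tape_roll, clip, oil_can, bolt_jar, hammer from where it was at the start of the episode above 0.03 m).
It also fails if it takes over 32 s, if anything falls off the work surface, if the arm or the gripper's body presses on something with over 40 N, if the wrist force passes 120 N, or if a joint passes its speed limit or range.

### The arm

A 6-joint arm with a two-finger parallel gripper is mounted at the origin on the work surface. World frame = base frame: x ahead of the robot, y to its left, z up, the work surface at z = 0. Lengths are in m, angles in rad, forces in N, time in s.
With the tool pointing down it reaches from about 0.375 to 0.975 m from the base axis. Payload 3.8 kg.
Tool frame: the origin (TCP) lies at the very end of the fingers, on their centre line; the grasp point (between the pads) lies 19 mm behind it; z points along the fingers, y is the line along which they close (so a half turn about z gives the same grasp; the last joint's range is limited). The gripper opens to 85 mm and grips with 20 to 120 N. Pads are 22 mm wide; open, the fingers measure 114 mm over their backs; the gripper's body (76 mm by 85 mm) begins 54 mm behind the grasp point. The pads swing forward as they close: fully open they stand 13 mm farther back than shut.
Start: joints at [1.173, 0.264, 1.604, -0, 1.274, -0.037], TCP at [0.238, 0.632, 0.231] pointing down, gripper open.
Joint ranges: [-2.63, 2.63], [-0.94, 2.18], [0.31, 2.57], [-1.31, 4.45], [0, 2.66], [-2.55, 2.55]. Speed limits (rad/s): [2.57, 2.57, 3.14, 3.14, 3.14, 3.14].

### API

Orientations are given as a rotation vector (axis times angle).
In Python, from workcell import read_state, read_camera, calibration, finish_job gives the robot as it stands.
- The arm moves only by the tool step_arm, never from a script. Its argument "commands" is a list of rows, each an object of numbers: "fingers": the gripper's target within -1 to 1 (shut at 1, half-way at 0, fully open at -1); "dx", "dy", "dz": the shift along the tool's x, y, z in m; "roll": the turn about the tool's z in degrees. In form: [{"fingers": .., "dx": .., "dy": .., "dz": .., "roll": ..}, ...]. A call has 1 to 8 rows; each row is the pose to reach, as a shift and turn from the pose commanded when the call began, along the tool's axes at that moment; what a row does not reach only later rows make up. A row lasts 1/8 s, in which the tool goes at most 62.5 mm and 10.7 degrees, less where a joint would pass 70% of its speed; a pose out of reach is approached as far as the arm can. A call with a gripper value outside its range is refused whole. The fingers move at their own pace and stop on an object; "squeeze" is the grip in N (left out, the last holds). Time passes only in rows, so rows that repeat a pose let the fingers close. It gives the time, the measured TCP pose, the force, the opening and the grip force at its end, in the units of the state.
- read_state(): the state, without advancing time (a new reading comes with each control period).
- read_camera(name): name is "side" or "top"; returns (picture, depth): 480x640x3 uint8, blue, green, red; 480x640 float32, m along the optical axis (not along the pixel's ray), 0 where there is no reading.
- calibration(name): a dict with "intrinsics" (3x3 intrinsics, pixels), "world_to_cam" (4x4, takes a point from world to camera coordinates). Camera axes: x right, y up, looking along -z (the intrinsics and any distortion apply to the point x, -y, -z); pixel columns grow to the right and rows downward; lengths in m; the calibration is good to about 2 mm. A picture is of the moment at which its call begins. calibration takes no time and is no camera call.
- finish_job(): hands the job in; it is judged then, once.
The state is a dict: "time": time; "q": joint angles; "joint_vel": joint speeds; "joint_torque": joint torques, N m; "tool_pos": TCP position; "tcp_rot": TCP orientation; "wrist_force": force on the tool from outside, world axes, zero at the start; "torque": the same for the moment, N m; "width": opening from 0.0 (shut) to 1.0 (fully open); "grip_force": force on a finger pad.
Only numpy, scipy, OpenCV 4.12 (cv2) and the standard library are available. Lean on these libraries where they do the work, as an engineer would, in place of code of your own. Each camera call takes 0.05 s, during which the arm holds its last target. There are 200 camera calls.

## Working session

There is one attempt and no reset: what is moved stays moved. The work goes in short steps, Python scripts to look and compute and a tool call to move; the robot and the scene stay as the last step left them, time stands still between calls to the robot, and variables do not carry over. Pictures are saved under pics/ and viewed, at most 10 in all, crops included, and the job is handed in when it is done.

Besides the shell and the picture viewer there is one more tool, called after "Emit:" by a JSON object that holds its "method" and its "body", one argument or row to a line. step_arm: Moves the arm, as the interface text tells. Its arguments: {"type":"object","properties":{"commands":{"type":"array","items":{"type":"object","properties":{"fingers":{"type":"number"},"dx":{"type":"number"},"dy":{"type":"number"},"dz":{"type":"number"},"roll":{"type":"number"}}}},"squeeze":{"type":"number"}},"required":["commands"]}

```bash
mkdir -p pics; cat > h.py <<'E'
import numpy as np, cv2
from workcell import *
def cloud(name):
    im,d=read_camera(name); c=calibration(name); K=np.array(c["intrinsics"]); T=np.linalg.inv(np.array(c["world_to_cam"]))
    v,u=np.mgrid[:480,:640]
    p=np.stack([(u-K[0,2])/K[0,0]*d,-(v-K[1,2])/K[1,1]*d,-d],-1)
    w=p@T[:3,:3].T+T[:3,3]; w[d==0]=np.nan
    return im,w
E
python3 - <<'E'
from h import *
print({k:np.round(v,3) for k,v in read_state().items()})
print(calibration("top").keys())
for n in("top","side"):
    im,w=cloud(n); cv2.imwrite(f"pics/{n}0.png",im); np.save(n+"0.npy",w)
    hsv=cv2.cvtColor(im,cv2.COLOR_BGR2HSV); m=((hsv[...,0]<8)|(hsv[...,0]>172))&(hsv[...,1]>150)&(hsv[...,2]>60)
    k,l,s,c=cv2.connectedComponentsWithStats(m.astype(np.uint8))
    for i in range(1,k):
        if s[i,4]>60:
            q=w[l==i]; print(n,s[i],np.round(np.nanmedian(q,0),3),np.round(np.nanpercentile(q,[3,97],axis=0),3).tolist())
E
```

```text
{'time': np.float64(0.0), 'q': array([ 1.173,  0.265,  1.605, -0.   ,  1.274, -0.037]), 'joint_vel': array([-0.002, -0.   , -0.002,  0.002,  0.001,  0.001]), 'joint_torque': array([-0.0000e+00, -5.1510e+01, -3.6732e+01, -1.0000e-03,  1.3000e-02,
       -0.0000e+00]), 'tool_pos': array([0.238, 0.631, 0.23 ]), 'tcp_rot': array([-5.64e-01, -3.09e+00,  3.00e-03]), 'wrist_force': array([-0.491,  1.082,  0.596]), 'torque': array([ 0.052,  0.033, -0.028]), 'grip_force': np.float64(0.0), 'width': np.float64(0.996)}
dict_keys(['intrinsics', 'world_to_cam'])
top [268 239  12  11  77] [0.566 0.114 0.116] [[0.555, 0.103, 0.105], [0.581, 0.127, 0.122]]
top [395 245  12  12  77] [ 0.539 -0.224  0.116] [[0.527, -0.239, 0.105], [0.554, -0.211, 0.122]]
side [357 173  11  14  98] [ 0.539 -0.214  0.114] [[0.529, -0.228, 0.096], [0.55, -0.21, 0.12]]
side [290 273  15  18 181] [0.565 0.126 0.115] [[0.555, 0.108, 0.096], [0.578, 0.131, 0.12]]
```

```bash
python3 - <<'E'
import cv2
for n,(x,y) in {"top":(190,140),"side":(200,120)}.items():
    im=cv2.imread(f"pics/{n}0.png")[y:y+225,x:x+300]; cv2.imwrite(f"pics/{n}c.png",cv2.resize(im,(800,600),interpolation=2))
E
```

```text
(no output)
```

View pics/topc.png

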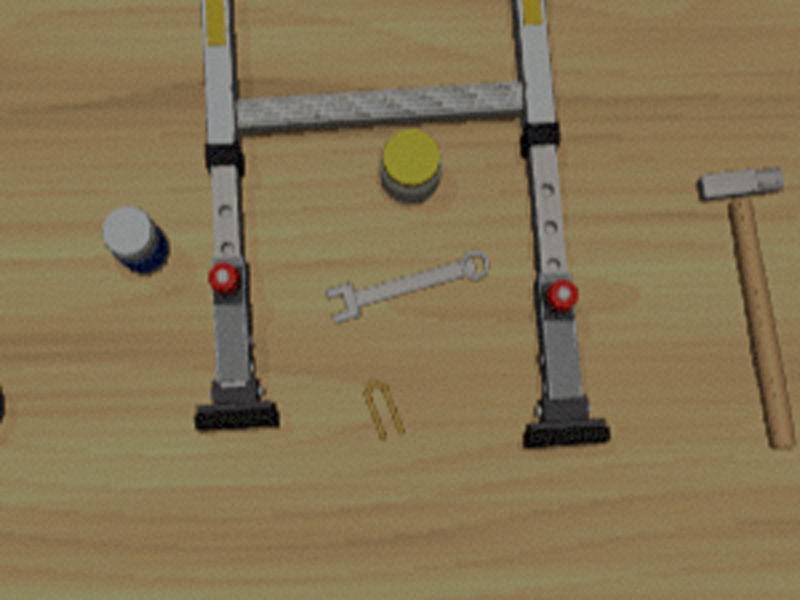

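View pics/sidec.png

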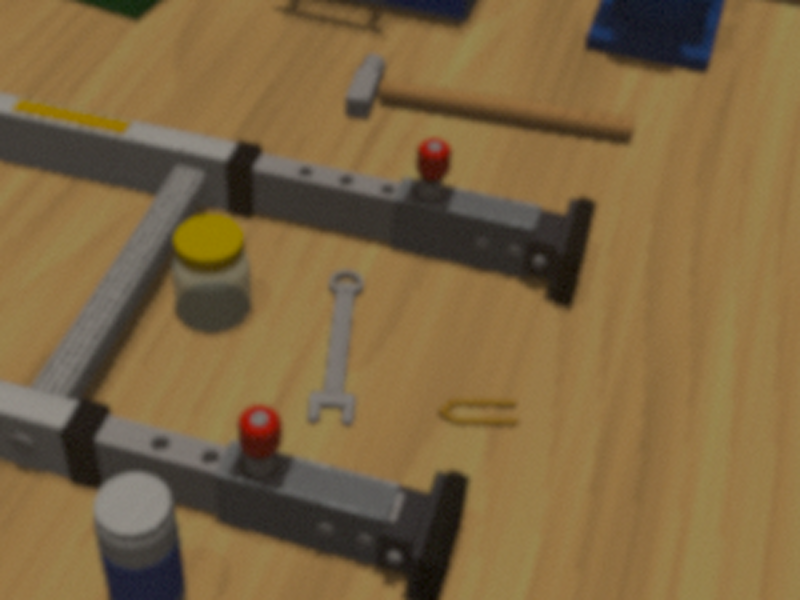

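The right leg (crop knob at (562,295), three holes showing against two on the left) is the long one. Next I'll measure the yaw and the move that gets me above its knob.

```bash
cat >> h.py <<'E'
from scipy.spatial.transform import Rotation as R
def totool(v):
    s=read_state(); return R.from_rotvec(s["tcp_rot"]).as_matrix().T@(np.array(v)-s["tool_pos"])
E
python3 - <<'E'
from h import *
w=np.load("top0.npy")
for y0 in(-.224,.114):
    p=w[(w[...,2]>.052)&(w[...,2]<.072)]; p=p[(abs(p[:,1]-y0-.05*(p[:,0]-.55))<.035)&(p[:,0]>.45)&(p[:,0]<1.0)]
    xs=np.arange(.45,1,.03); c=[[x,(lambda q:(q.min()+q.max())/2)(p[abs(p[:,0]-x)<.015][:,1])] for x in xs if (abs(p[:,0]-x)<.015).sum()>5]
    c=np.array(c); print(c.round(3).tolist(), np.degrees(np.arctan(np.polyfit(c[:,0],c[:,1],1)[0])),np.polyval(np.polyfit(c[:,0],c[:,1],1),.54))
R0=R.from_rotvec(read_state()["tcp_rot"]).as_matrix(); print(R0.round(3), totool([.54,-.223,.2]))
E
```

```text
[[0.45, -0.228], [0.48, -0.227], [0.51, -0.226], [0.54, -0.225], [0.57, -0.225], [0.6, -0.223], [0.63, -0.222], [0.66, -0.22], [0.69, -0.219], [0.72, -0.218], [0.75, -0.207], [0.78, -0.206], [0.81, -0.215], [0.84, -0.214], [0.87, -0.213], [0.9, -0.211], [0.93, -0.21], [0.96, -0.209], [0.99, -0.208]] 2.2379640338964655 -0.22424574937754266
[[0.45, 0.111], [0.48, 0.113], [0.51, 0.114], [0.54, 0.114], [0.57, 0.115], [0.6, 0.116], [0.63, 0.118], [0.66, 0.12], [0.69, 0.121], [0.72, 0.121], [0.75, 0.114], [0.78, 0.123], [0.81, 0.126], [0.84, 0.125], [0.87, 0.128], [0.9, 0.128], [0.93, 0.13], [0.96, 0.13], [0.99, 0.131]] 2.1508787557650915 0.11409932137210246
[[-0.936  0.353 -0.001]
 [ 0.353  0.936 -0.002]
 [ 0.    -0.002 -1.   ]] [-0.58396977 -0.69227787  0.03146715]
```

Emit:
{"method": "step_arm", "body": {
  "commands": [
    {"fingers": -1,"dx": -0.0365,"dy": -0.0434,"dz": 0,"roll": -3},
    {"fingers": -1,"dx": -0.073,"dy": -0.0867,"dz": 0,"roll": -6},
    {"fingers": -1,"dx": -0.1095,"dy": -0.13,"dz": 0,"roll": -9},
    {"fingers": -1,"dx": -0.146,"dy": -0.1735,"dz": 0,"roll": -12},
    {"fingers": -1,"dx": -0.1825,"dy": -0.217,"dz": 0,"roll": -15},
    {"fingers": -1,"dx": -0.219,"dy": -0.26,"dz": 0,"roll": -18},
    {"fingers": -1,"dx": -0.2555,"dy": -0.3035,"dz": 0,"roll": -21},
    {"fingers": -1,"dx": -0.292,"dy": -0.347,"dz": 0,"roll": -22.9}
  ],
  "squeeze": 50
}}

```text
time: 1.1
tool_pos: [0.389, 0.202, 0.231]
tcp_rot: [-0.064, 3.141, -0.0]
wrist_force: [0.2, 0.2, 0.2]
width: 1.0
grip_force: 0.0
```

```bash
python3 - <<'E'
from h import *
s=read_state();print(s["time"],s["tool_pos"],s["q"].round(3) if hasattr(s["q"],"round") else s["q"],R.from_rotvec(s["tcp_rot"]).as_matrix().round(3),totool([.54,-.2245,.2]))
E
```

```text
1.1 [0.38900233 0.20198122 0.23102592] [ 0.422 -0.198  2.081 -0.     1.259 -1.189] [[-0.999 -0.041  0.   ]
 [-0.041  0.999 -0.   ]
 [-0.    -0.    -1.   ]] [-0.13358791 -0.43224763  0.03107069]
```

Emit:
{"method": "step_arm", "body": {
  "commands": [
    {"fingers": -1,"dx": -0.017,"dy": -0.054,"dz": 0.004,"roll": 0},
    {"fingers": -1,"dx": -0.033,"dy": -0.108,"dz": 0.008,"roll": 0},
    {"fingers": -1,"dx": -0.05,"dy": -0.162,"dz": 0.012,"roll": 0},
    {"fingers": -1,"dx": -0.067,"dy": -0.216,"dz": 0.016,"roll": 0},
    {"fingers": -1,"dx": -0.084,"dy": -0.27,"dz": 0.02,"roll": 0},
    {"fingers": -1,"dx": -0.1,"dy": -0.324,"dz": 0.024,"roll": 0},
    {"fingers": -1,"dx": -0.117,"dy": -0.378,"dz": 0.028,"roll": 0},
    {"fingers": -1,"dx": -0.1336,"dy": -0.433,"dz": 0.031,"roll": 0}
  ]
}}

```text
time: 2.1
tool_pos: [0.5393, -0.2254, 0.1995]
tcp_rot: [0.06, -3.14, -0.001]
wrist_force: [0.3, 0.2, 0.2]
width: 0.997
grip_force: 0.0
```

Emit:
{"method": "step_arm", "body": {
  "commands": [
    {"fingers": -1,"dz": 0},
    {"fingers": -1,"dz": 0}
  ]
}}

```text
invalid input
```

```bash
python3 - <<'E'
from h import *
s=read_state();print(s["time"],s["tool_pos"],s["q"],R.from_rotvec(s["tcp_rot"]).as_matrix().round(3))
im,w=cloud("side"); cv2.imwrite("pics/s1.png",cv2.resize(im[100:250,280:480],(800,600),interpolation=2))
hsv=cv2.cvtColor(im,cv2.COLOR_BGR2HSV); m=((hsv[...,0]<8)|(hsv[...,0]>172))&(hsv[...,1]>150)&(hsv[...,2]>60)
k,l,st,c=cv2.connectedComponentsWithStats(m.astype(np.uint8))
for i in range(1,k):
    if st[i,4]>30: print(st[i],np.nanmedian(w[l==i],0))
E
```

```text
2.1 [ 0.53929725 -0.22536944  0.19954914] [-4.38623778e-01  1.16849837e-01  1.83726935e+00  3.13026127e-04
  1.18838760e+00 -2.04804919e+00] [[-0.999 -0.039 -0.001]
 [-0.039  0.999  0.001]
 [ 0.001  0.001 -1.   ]]
[358 174  10  13  91] [ 0.53820571 -0.21340134  0.11180515]
[290 273  15  19 188] [0.56426663 0.12532416 0.11492916]
```

View pics/s1.png

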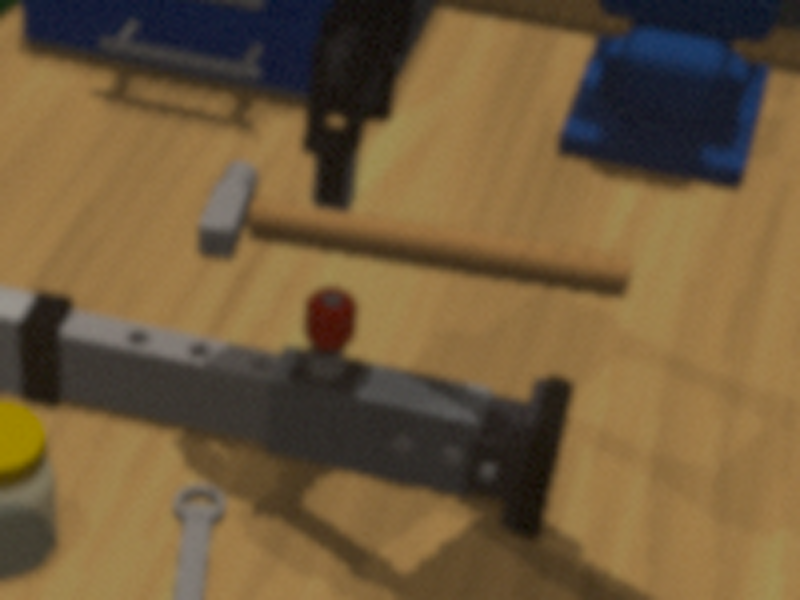

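The finger (crop (333,190)) is right over the long knob (330,320). Next I lower and grip.

Emit:
{"method": "step_arm", "body": {
  "commands": [
    {"fingers": -1,"dx": 0,"dy": 0,"dz": 0.04,"roll": 0},
    {"fingers": -1,"dx": 0,"dy": 0,"dz": 0.08,"roll": 0},
    {"fingers": -1,"dx": 0,"dy": 0,"dz": 0.105,"roll": 0},
    {"fingers": -1,"dx": 0,"dy": 0,"dz": 0.117,"roll": 0},
    {"fingers": -1,"dx": 0,"dy": 0,"dz": 0.117,"roll": 0}
  ]
}}

```text
time: 2.78
tool_pos: [0.5387, -0.2232, 0.0825]
tcp_rot: [0.061, -3.139, -0.001]
wrist_force: [-0.1, 0.9, 0.3]
width: 0.999
grip_force: 0.0
```

Emit:
{"method": "step_arm", "body": {
  "commands": [
    {"fingers": 1,"dx": 0,"dy": 0,"dz": 0,"roll": 0},
    {"fingers": 1,"dx": 0,"dy": 0,"dz": 0,"roll": 0},
    {"fingers": 1,"dx": 0,"dy": 0,"dz": 0,"roll": 0},
    {"fingers": 1,"dx": 0,"dy": 0,"dz": 0,"roll": 0},
    {"fingers": 1,"dx": 0,"dy": 0,"dz": 0,"roll": 0},
    {"fingers": 1,"dx": 0,"dy": 0,"dz": 0,"roll": 0}
  ],
  "squeeze": 50
}}

```text
time: 3.52
tool_pos: [0.5399, -0.2245, 0.0838]
tcp_rot: [-0.061, 3.14, -0.002]
wrist_force: [1.5, -5.6, 0.4]
width: 0.337
grip_force: 49.2
```

Emit:
{"method": "step_arm", "body": {
  "commands": [
    {"fingers": 1,"dx": 0,"dy": 0,"dz": -0.006,"roll": 0},
    {"fingers": 1,"dx": 0,"dy": 0,"dz": -0.012,"roll": 0},
    {"fingers": 1,"dx": 0,"dy": 0,"dz": -0.0125,"roll": 0},
    {"fingers": 1,"dx": 0,"dy": 0,"dz": -0.0125,"roll": 0},
    {"fingers": 1,"dx": 0,"dy": 0,"dz": -0.0125,"roll": 0}
  ]
}}

```text
time: 4.15
tool_pos: [0.5397, -0.2244, 0.0949]
tcp_rot: [-0.061, 3.14, -0.002]
wrist_force: [3.8, -6.1, -6.0]
width: 0.336
grip_force: 49.8
```

Emit:
{"method": "step_arm", "body": {
  "commands": [
    {"fingers": 1,"dx": -0.008,"dy": 0,"dz": 0,"roll": 0},
    {"fingers": 1,"dx": -0.016,"dy": 0,"dz": 0,"roll": 0},
    {"fingers": 1,"dx": -0.024,"dy": 0,"dz": 0,"roll": 0},
    {"fingers": 1,"dx": -0.032,"dy": 0,"dz": 0,"roll": 0},
    {"fingers": 1,"dx": -0.04,"dy": 0,"dz": 0,"roll": 0},
    {"fingers": 1,"dx": -0.04,"dy": 0,"dz": 0,"roll": 0},
    {"fingers": 1,"dx": -0.04,"dy": 0,"dz": 0,"roll": 0}
  ]
}}

```text
time: 5.03
tool_pos: [0.5773, -0.2229, 0.0936]
tcp_rot: [0.061, -3.137, 0.001]
wrist_force: [-0.2, -7.4, -6.4]
width: 0.335
grip_force: 49.9
```

```bash
python3 - <<'E'
from h import *
P=[]
for _ in range(4):
    s=read_state();P.append(s["tool_pos"]); im,w=cloud("side")
print(s["time"],np.mean(P,0),s["wrist_force"])
cv2.imwrite("pics/s2.png",cv2.resize(im[100:250,280:480],(800,600),interpolation=2))
E
```

```text
5.175 [ 0.57727271 -0.22293097  0.09359827] [-0.49076243 -7.43351279 -6.17501698]
```

View pics/s2.png

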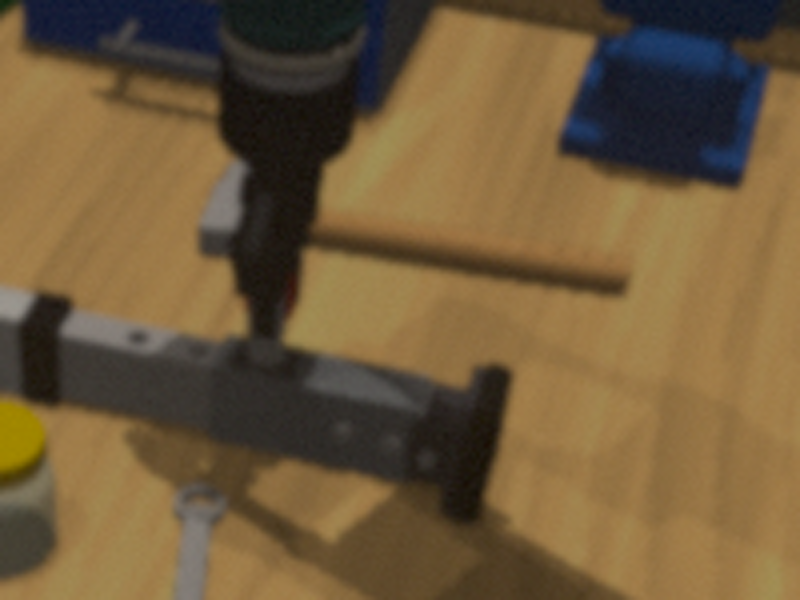

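The sleeve end moved from column 275 to 215 of the crop, about one 62-px hole pitch, so I nudge 1 mm further and lower.

Emit:
{"method": "step_arm", "body": {
  "commands": [
    {"fingers": 1,"dx": -0.001,"dy": 0,"dz": 0,"roll": 0},
    {"fingers": 1,"dx": -0.001,"dy": 0,"dz": 0.004,"roll": 0},
    {"fingers": 1,"dx": -0.001,"dy": 0,"dz": 0.008,"roll": 0},
    {"fingers": 1,"dx": -0.001,"dy": 0,"dz": 0.011,"roll": 0},
    {"fingers": 1,"dx": -0.001,"dy": 0,"dz": 0.011,"roll": 0},
    {"fingers": 1,"dx": -0.001,"dy": 0,"dz": 0.011,"roll": 0}
  ]
}}

```text
time: 5.98
tool_pos: [0.5784, -0.2229, 0.0838]
tcp_rot: [0.061, -3.137, 0.001]
wrist_force: [-2.5, -6.3, -1.3]
width: 0.336
grip_force: 50.2
```

Emit:
{"method": "step_arm", "body": {
  "commands": [
    {"fingers": 1,"dx": 0,"dy": 0,"dz": 0.003,"roll": 0},
    {"fingers": 1,"dx": 0,"dy": 0,"dz": 0.006,"roll": 0},
    {"fingers": 1,"dx": 0,"dy": 0,"dz": 0.007,"roll": 0},
    {"fingers": 1,"dx": 0,"dy": 0,"dz": 0.007,"roll": 0},
    {"fingers": 1,"dx": 0,"dy": 0,"dz": 0.007,"roll": 0}
  ]
}}

```text
time: 6.6
tool_pos: [0.5808, -0.2229, 0.0801]
tcp_rot: [-0.061, 3.14, -0.002]
wrist_force: [-4.4, -3.5, 11.6]
width: 0.338
grip_force: 51.5
```

Emit:
{"method": "step_arm", "body": {
  "commands": [
    {"fingers": 1,"dx": 0,"dy": 0,"dz": 0.001,"roll": 0},
    {"fingers": 1,"dx": 0,"dy": 0,"dz": 0.002,"roll": 0},
    {"fingers": 1,"dx": 0,"dy": 0,"dz": 0.002,"roll": 0},
    {"fingers": 1,"dx": 0,"dy": 0,"dz": 0.002,"roll": 0}
  ]
}}

```text
time: 7.1
tool_pos: [0.5817, -0.223, 0.08]
tcp_rot: [-0.061, 3.138, -0.003]
wrist_force: [-5.5, -1.9, 18.2]
width: 0.337
grip_force: 52.3
```

```bash
python3 - <<'E'
from h import *
P=[];F=[]
for n in("side","side","side","top"):
    s=read_state();P.append(s["tool_pos"]);F.append(s["wrist_force"]); im,w=cloud(n)
    if n=="side": ims=im; ws=w
print(s["time"],np.mean(P,0),np.mean(F,0),s["q"])
a=cv2.resize(ims[150:210,310:410],(800,480),interpolation=2); cv2.imwrite("pics/s3.png",a)
def red(im):
    hsv=cv2.cvtColor(im,cv2.COLOR_BGR2HSV); return (((hsv[...,0]<8)|(hsv[...,0]>172))&(hsv[...,1]>120)&(hsv[...,2]>30))
m=red(ims); m[:150]=0;m[240:]=0; p=ws[m]; print(len(p),np.round(np.nanpercentile(p,[5,50,95],axis=0),4).tolist())
# foot shift of long leg in top view
w0=np.load("top0.npy")
def sole(W):
    q=W[(W[...,2]>.04)&(W[...,2]<.075)]; q=q[(abs(q[:,1]+.23)<.045)&(q[:,0]>.35)&(q[:,0]<.5)]; return np.percentile(q[:,0],[1,3,6]) if len(q) else None
print(sole(w0),sole(w))
E
```

```text
7.25 [ 0.58166799 -0.22297769  0.07998152] [-5.69759848 -2.08027773 17.92660064] [-4.05891877e-01  2.97179832e-01  1.85830759e+00 -3.02806635e-04
  9.82833256e-01 -2.01529585e+00]
5 [[0.4758, -0.2201, 0.044], [0.569, -0.2182, 0.1105], [0.57, -0.1923, 0.1209]]
[0.3939585  0.39576108 0.3974734 ] None
```

View pics/s3.png

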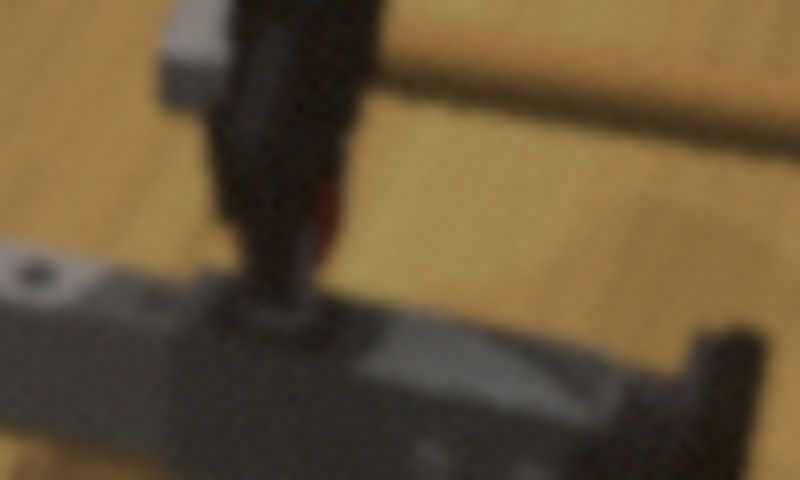

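A hard stop well below the edge-of-hole height: the pin is home. I ease the side load in x (centre the pin) while keeping the push.

Emit:
{"method": "step_arm", "body": {
  "commands": [
    {"fingers": 1,"dx": 0.001,"dy": 0,"dz": 0,"roll": 0},
    {"fingers": 1,"dx": 0.002,"dy": 0,"dz": 0,"roll": 0},
    {"fingers": 1,"dx": 0.002,"dy": 0,"dz": 0,"roll": 0},
    {"fingers": 1,"dx": 0.002,"dy": 0,"dz": 0,"roll": 0},
    {"fingers": 1,"dx": 0.002,"dy": 0,"dz": 0,"roll": 0}
  ]
}}

```text
time: 7.92
tool_pos: [0.5816, -0.223, 0.08]
tcp_rot: [-0.06, 3.134, -0.003]
wrist_force: [0.4, -1.5, 14.3]
width: 0.338
grip_force: 51.8
```

```bash
python3 - <<'E'
from h import *
P=[];F=[]
for n in("side","side","side"):
    s=read_state();P.append(s["tool_pos"]);F.append(s["wrist_force"]); im,w=cloud(n)
print(s["time"],np.mean(P,0),np.mean(F,0),s["grip_force"])
# compare feet in ladder frame: pixel shift of sole plane via side depth, dark points
yaw=np.radians(2.2); ex=np.array([np.cos(yaw),np.sin(yaw)]); ey=np.array([-ex[1],ex[0]])
w0=np.load("side0.npy")
for W in(w0,w):
    p=W[np.isfinite(W).all(-1)]; a=p[:,:2]@ex; b=p[:,:2]@ey
    k=np.array([.54,-.2245]); a-=k@ex; b-=k@ey
    for off in(0,.34):
        m=(abs(b-off)<.03)&(p[:,2]>.02)&(p[:,2]<.058)&(a>-.2)&(a<-.06); print(off,m.sum(),np.percentile(a[m],[1,3,6]).round(4) if m.sum() else None)
E
```

```text
8.025 [ 0.58155985 -0.2229914   0.08002528] [ 0.30391919 -1.68463394 14.60891778] 51.78269326686859
0 396 [-0.1444 -0.1189 -0.1177]
0.34 321 [-0.1044 -0.1043 -0.1042]
0 177 [-0.103  -0.1029 -0.1027]
0.34 311 [-0.1043 -0.1043 -0.1042]
```

Foot moved in 41.3 mm, 1.4 mm from level with the other. I ease off the push, centre it a little, and press again to confirm it is home.

Emit:
{"method": "step_arm", "body": {
  "commands": [
    {"fingers": 1,"dx": 0,"dy": 0,"dz": -0.003,"roll": 0},
    {"fingers": 1,"dx": 0,"dy": 0,"dz": -0.005,"roll": 0},
    {"fingers": 1,"dx": 0.002,"dy": 0,"dz": -0.005,"roll": 0},
    {"fingers": 1,"dx": 0.002,"dy": 0,"dz": -0.005,"roll": 0},
    {"fingers": 1,"dx": 0.002,"dy": 0,"dz": -0.005,"roll": 0}
  ]
}}

```text
time: 8.7
tool_pos: [0.5783, -0.223, 0.082]
tcp_rot: [-0.061, 3.137, -0.003]
wrist_force: [4.7, -4.9, 2.4]
width: 0.333
grip_force: 50.6
```

Emit:
{"method": "step_arm", "body": {
  "commands": [
    {"fingers": 1,"dx": 0,"dy": 0,"dz": 0.003,"roll": 0},
    {"fingers": 1,"dx": 0,"dy": 0,"dz": 0.005,"roll": 0},
    {"fingers": 1,"dx": 0,"dy": 0,"dz": 0.005,"roll": 0},
    {"fingers": 1,"dx": 0,"dy": 0,"dz": 0.005,"roll": 0}
  ]
}}

```text
time: 9.2
tool_pos: [0.5786, -0.2231, 0.08]
tcp_rot: [-0.061, 3.136, -0.003]
wrist_force: [-1.5, -1.1, 17.5]
width: 0.335
grip_force: 52.5
```

The same hard stop came at the same height with the sleeve 3 mm across its play, so the pin is home. The slide is at about 38.5–39 mm and the push is 17 N, so I'm handing in.

```bash
python3 -c "
from workcell import *
print(finish_job())"
```

```text
the job is handed in; nothing more can be done
None
```

I handed the job in at about 9.2 s; I can't see the verdict. The right (too-long) foot is one hole in, 38–39 mm by the arm's own readings, with its pin down on a hard stop I take as home. The gripper is still holding the knob down with about 17 N, and the other foot and the bench items were never touched.

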